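# Level the rocking radio deck and try the Morse key

## Task

The radio deck rocks: one of its two front feet hangs clear of the packing tile below it. Find out which, and turn that foot's red levelling screw down until all four feet carry a fair share of the weight and the deck no longer rocks, without dragging the deck, leaning hard on it or disturbing the things around it. Let go, then press the Morse key gently all the way down and let it come up again; the deck must still be standing on all four feet.

Things in the scene. Friction and masses are not known exactly. Their poses are not given: they have to be found in the camera images.
- deck: the radio deck, 5 kg: grey plate 215 x 275 mm (its x by y), 30 to 42 mm above the origin, on four feet. Carries a black transceiver at the rear (from 9 mm behind the origin on, 170 mm wide, top 94 mm up), a brass Morse key, and red levelling screws at the front corners. Origin: centre of the deck, level with the rear feet's undersides; x to the rear (from the robot, at yaw 0), y left, z up
- wing_left (a point): centre of the top face of the LEFT levelling screw's wing (deck x -85, y +115 mm, 88 mm above the deck's origin). The wing is a red bar 42 mm long (this frame's x), 13 mm thick (its y), 36 mm high; below it a round red flange 44 mm across, 6 mm high, just above the plate. The screw turns about its vertical axis and keeps its height; its foot moves
- wing_right (a point): the same for the RIGHT levelling screw (deck position x -85, y -115 mm)
- screw_left (a joint): angle of the left screw, rad; grows clockwise seen from above, driving its foot down 1.6 mm per rad. Stays as left; -3 to 8, starts near 0. The hanging foot needs 1.2 to 4.5 rad. Load is shared best about 0.9 rad past the first touch of foot on tile; 1.5 rad past, another foot lifts. A gripper that holds the screw fast is pushed up by the touching foot, 6 to 14 N per rad (grip strain adds slow drift)
- screw_right (a joint): the same for the right levelling screw and its foot
- key_top (a point): centre of the top of the Morse key's round black knob (26 mm across), at rest 90 mm above the deck's origin, at deck position x -84, y 0; the lever is hinged 62 mm behind it
- key (a joint): angle of the key lever, rad: 0 up (sprung), 0.10 fully down, which is about 6 mm at the knob and takes about 4 N
- foot_left: the front (robot side), left (+y) foot of the deck: black round rubber ball foot, 26 mm across, on a steel stem, at deck position x -85, y +115 mm; origin at the centre of its underside; driven by the levelling screw above it. It stands on a fixed wooden tile 66 x 66 mm; one of the two tiles is lower, so that its foot hangs 0.5 to 5 mm clear and that corner of the deck sinks when pressed with more than about 4 N
- foot_right: the front (robot side), right (-y) foot of the deck: black round rubber ball foot, 26 mm across, on a steel stem, at deck position x -85, y -115 mm; origin at the centre of its underside; driven by the levelling screw above it. It stands on a fixed wooden tile 66 x 66 mm; one of the two tiles is lower, so that its foot hangs 0.5 to 5 mm clear and that corner of the deck sinks when pressed with more than about 4 N
- foot_rear_left: the rear (+x), left (+y) foot of the deck: black round rubber ball foot, 26 mm across, on a steel stem, at deck position x +85, y +115 mm; origin at the centre of its underside; fixed to the deck, on a fixed wooden batten 10 mm high
- foot_rear_right: the rear (+x), right (-y) foot of the deck: black round rubber ball foot, 26 mm across, on a steel stem, at deck position x +85, y -115 mm; origin at the centre of its underside; fixed to the deck, on a fixed wooden batten 10 mm high
- mug: bystander: beige mug, 80 mm across, 95 mm high, origin under its centre
- pliers: bystander: cutting pliers with black handles, 140 mm long, lying flat
- memory_stick: bystander: silver memory stick, 57 x 18 x 9 mm
- mouse: bystander: black computer mouse, 100 x 58 x 30 mm
- marker: bystander: blue marker pen with white cap, 125 mm long
- headset: bystander: black headset with boom microphone, 230 x 190 mm, 85 mm high
- screw_jar: bystander: small clear jar with a green cap, 56 mm across, 60 mm high

How it is judged:
By the outcome, as a careful person would: the job done as asked, in the order asked, and still so for the second after the job is handed in, with the robot touching nothing.
It also fails if it takes over 69 s, if anything falls off the work surface, if the arm or the gripper's body presses on something with over 40 N, if the wrist force passes 120 N, or if a joint passes its speed limit or range.

## Robot

A 6-joint arm with a two-finger parallel gripper is mounted at the origin on the work surface. World frame = base frame: x ahead of the robot, y to its left, z up, the work surface at z = 0. Lengths are in m, angles in rad, forces in N, time in s.
With the tool pointing down it reaches from about 0.35 to 0.875 m from the base axis. Payload 4.2 kg.
Tool frame: the origin (TCP) lies between the finger pads; the fingertips stand 25 mm ahead of it and the grasp point (between the pads) lies 6 mm ahead of it (ctrl.tip_reach is the z of the fingertips in the tool frame, in m); z points along the fingers, x is the direction in which the jaws open and shut, and the axes are right-handed (so a half turn about z gives the same grasp; the last joint's range is limited). The gripper opens to 85 mm and grips with 20 to 120 N. Pads are 22 mm wide; open, the fingers measure 114 mm over their backs; the gripper's body (76 mm by 85 mm) begins 54 mm behind the grasp point. The pads swing forward as they close: fully open they stand 13 mm farther back than shut.
Start: joints at [1.563, 0.385, 0.008, 0, -1.194, -0.259], TCP at [0.165, 0.603, 0.256] pointing down, gripper open.
Joint ranges: [-3.14, 3.14], [-1.21, 2.06], [-1.07, 1.41], [-3.16, 2.05], [-2.99, -0.16], [-3.1, 3.1]. Speed limits (rad/s): [2.79, 2.79, 3.14, 3.14, 3.14, 3.14].

## Interface

Orientations are given as a unit quaternion [w, x, y, z].
In Python, from cell import ctrl gives the robot as it stands.
- The arm moves only by the tool jog_arm, never from a script. Its argument "plan" is a list of rows, each a list of 2 entries, a list of its own where there are three numbers: the shift along the tool's x, y, z in mm, then the turn about the tool's z in degrees. A call has 1 to 12 rows; each row shifts and turns the commanded pose from where the row before left it, along the tool's axes as they then stand; what a row does not reach is not made up. A row lasts 1/8 s, in which the tool goes at most 62.5 mm and 10.7 degrees, less where a joint would pass 70% of its speed; a pose out of reach is approached as far as the arm can. A call is refused whole if a number of a shift passes 62.5 or a number of a turn 10.7, either way. A call with a gripper value outside its range is refused whole. "grip" is the opening, from 0 (shut) to 1 (fully open), set as the call begins (left out, the last holds). The fingers move at their own pace and stop on an object; "force" is the grip in N (left out, the last holds). Time passes only in rows, so rows that do not move let the fingers close. It gives the time, the measured TCP pose, the force and the opening at its end, in the units of the state.
- ctrl.state(): the state, without advancing time (a new reading comes with each control period).
- ctrl.camera(name): name is "side" or "top" or "wrist"; returns the picture (420x560x3 uint8, red, green, blue); there is no depth.
- ctrl.camera_params(name): a dict with "fovy" (degrees; the focal length in pixels is half the picture's height over the tangent of half this angle, whatever the lens; pixels are square), "cx", "cy" (the principal point, pixels), "rvec" (rotation vector, rad) and "tvec" (3), from world to camera coordinates, as OpenCV has them; the wrist camera has in their place "mount" (4x4, takes a point from camera to tool coordinates, whose origin is the TCP and whose axes are the tool frame's). Camera axes: x right, y down, z forward; pixel columns grow to the right and rows downward; lengths in m; the calibration is good to about 2 mm. The wrist camera is an equidistant fisheye: a pixel r from the principal point sees the ray r / f radians off the axis. A picture is of the moment at which its call begins: read the wrist's pose just before it. camera_params takes no time and is no camera call.
- ctrl.finish_job(): hands the job in, once; it reports no verdict.
The state is a dict: "time_s": time; "q": joint angles; "joint_vel": joint speeds; "joint_torque": joint torques, N m; "tool_pos": TCP position; "tcp_rot": TCP orientation; "wrist_force": force on the tool from outside, world axes, zero at the start; "moment": the same for the moment, N m; "width": finger opening in m.
Only numpy, scipy, OpenCV 4.12 (cv2) and the standard library are available. Lean on these libraries where they do the work, as an engineer would, in place of code of your own. Each camera call takes 0.05 s, during which the arm holds its last target. There are 200 camera calls.

## Working session

There is one attempt and no reset: what is moved stays moved. The work goes in short steps, Python scripts to look and compute and a tool call to move; the robot and the scene stay as the last step left them, time stands still between calls to the robot, and variables do not carry over. Pictures are saved under pics/ and viewed, about 8 in all and at most 12, crops included, and the job is handed in when it is done.

Besides the shell and the picture viewer there is one more tool, called after "Call:" as a command line: name --argument value ..., lists and objects as JSON in quotes. jog_arm: Moves the arm, as the interface text tells. Its arguments: {"type":"object","properties":{"plan":{"type":"array","items":{"type":"array"}},"grip":{"type":"number"},"force":{"type":"number"}},"required":["plan"]}

```bash
ls; mkdir -p pics
cat > h.py <<'E'
import numpy as np, cv2
from cell import ctrl
def save(n,f):
    im=ctrl.camera(n); cv2.imwrite('pics/'+f,im[:,:,::-1]); return im
E
python3 - <<'E'
from h import *
a=save('top','t1.png');b=save('side','s1.png')
for n in('top','side','wrist'):print(n,ctrl.camera_params(n))
print(ctrl.state(),ctrl.tip_reach)
E
```

```text
pics
top {'fovy': 45.063796122203, 'cx': 270.6049468104823, 'cy': 208.52943314372703, 'rvec': array([ 2.11636113, -2.15356452,  0.1887861 ]), 'tvec': array([0.04082621, 0.5616979 , 1.51765858])}
side {'fovy': 43.828687716373416, 'cx': 289.91591453766927, 'cy': 207.26888225374503, 'rvec': array([ 2.06152424, -0.67340728,  0.3465646 ]), 'tvec': array([-0.41728281,  0.28609544,  0.98090624])}
wrist {'fovy': 65.70646984690485, 'cx': 277.66564033411936, 'cy': 204.62133295845575, 'mount': array([[ 9.99999917e-01, -4.88035077e-05, -4.04581220e-04,
        -5.81645298e-04],
       [ 1.69330690e-04,  9.52799682e-01,  3.03599632e-01,
        -7.86601908e-02],
       [ 3.70668131e-04, -3.03599675e-01,  9.52799612e-01,
        -1.17558591e-01],
       [ 0.00000000e+00,  0.00000000e+00,  0.00000000e+00,
         1.00000000e+00]])}
{'time_s': 0.1, 'q': array([ 1.56263642e+00,  3.85470895e-01,  6.72914016e-03, -4.49726553e-04,
       -1.19398538e+00, -2.58617322e-01]), 'joint_vel': array([ 0.0002707 , -0.00241083,  0.00318025,  0.00289184, -0.00094383,
       -0.00125339]), 'joint_torque': array([-1.98051766e-04, -3.93319309e+01,  1.88929367e+01,  4.19796243e+00,
       -2.59095148e-03,  5.13536307e-06]), 'tool_pos': array([0.16460715, 0.60243096, 0.25532097]), 'tcp_rot': array([-7.57128365e-04, -6.06718727e-01,  7.94915977e-01, -6.34388720e-04]), 'wrist_force': array([-0.03328081, -0.42952142,  0.23403495]), 'moment': array([ 0.02029127, -0.03518168, -0.00995443]), 'width': 0.0854426508425927} 0.025
```

View pics/t1.png

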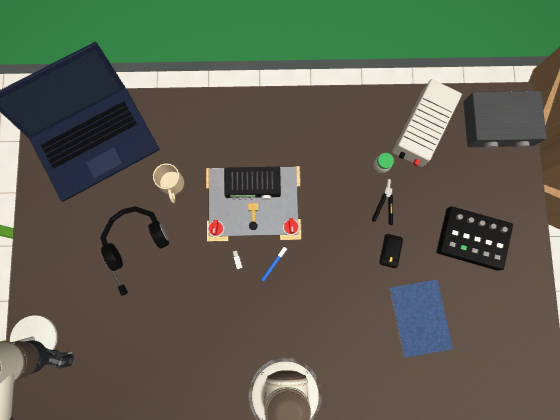

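View pics/s1.png

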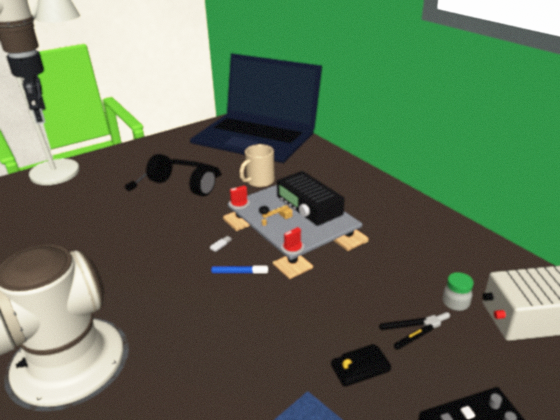

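The top view shows the wings at about (216,228) left and (291,227) right, with the key knob at (253,226). The mug and headset are to the left, and the memory stick and marker are in front. Next I'll locate these and zoom in.

```bash
cat >> h.py <<'E'
from scipy.spatial.transform import Rotation as R
def ray(n,uv,st=None):
    p=ctrl.camera_params(n); f=210/np.tan(np.radians(p['fovy']/2)); d=np.array([(uv[0]-p['cx'])/f,(uv[1]-p['cy'])/f])
    if n=='wrist':
        r=np.hypot(*d); s=np.sin(r)/r if r>1e-9 else 1; c=np.array([d[0]*s,d[1]*s,np.cos(r)])
        M=p['mount']; T=R.from_quat(st['tcp_rot'],scalar_first=True).as_matrix()
        return st['tool_pos']+T@M[:3,3], T@M[:3,:3]@c
    Rm=cv2.Rodrigues(p['rvec'])[0]; return -Rm.T@p['tvec'], Rm.T@np.array([d[0],d[1],1])
def at(n,uv,z,st=None):
    o,d=ray(n,uv,st); return o+d*(z-o[2])/d[2]
E
python3 - <<'E'
from h import *
im=cv2.imread('pics/t1.png'); s=cv2.imread('pics/s1.png')
for nm,uv,z in [('wl',(216,228),.095),('wr',(291,227),.095),('key',(253,226),.098),('rl tile',(208,177),.01),('rr',(299,175),.01)]:
    print(nm,at('top',uv,z).round(4))
c1=cv2.resize(im[155:275,195:315],None,fx=4.8,fy=4.8,interpolation=cv2.INTER_CUBIC)[:560,:400+176]
cv2.imwrite('pics/t1c.png',c1)
c2=cv2.resize(s[165:285,210:375],None,fx=4.8,fy=4.8,interpolation=cv2.INTER_CUBIC)
cv2.imwrite('pics/s1c.png',c2)
E
```

```text
wl [0.4982 0.195  0.095 ]
wr [ 0.4973 -0.0284  0.095 ]
key [0.5019 0.0847 0.098 ]
rl tile [0.6747 0.2293 0.01  ]
rr [ 0.6764 -0.0622  0.01  ]
```

View pics/t1c.png

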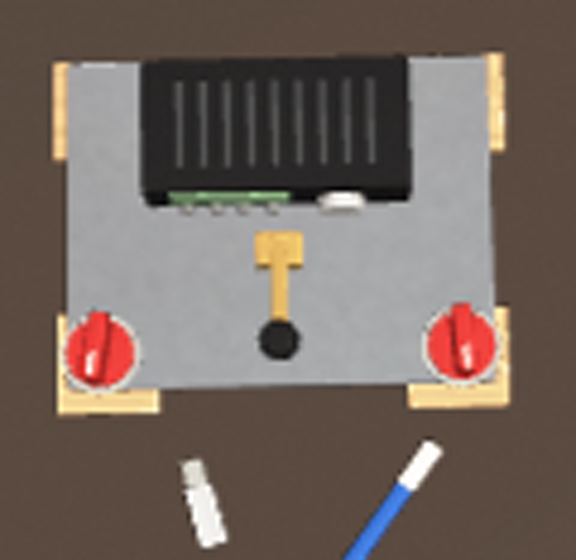

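View pics/s1c.png

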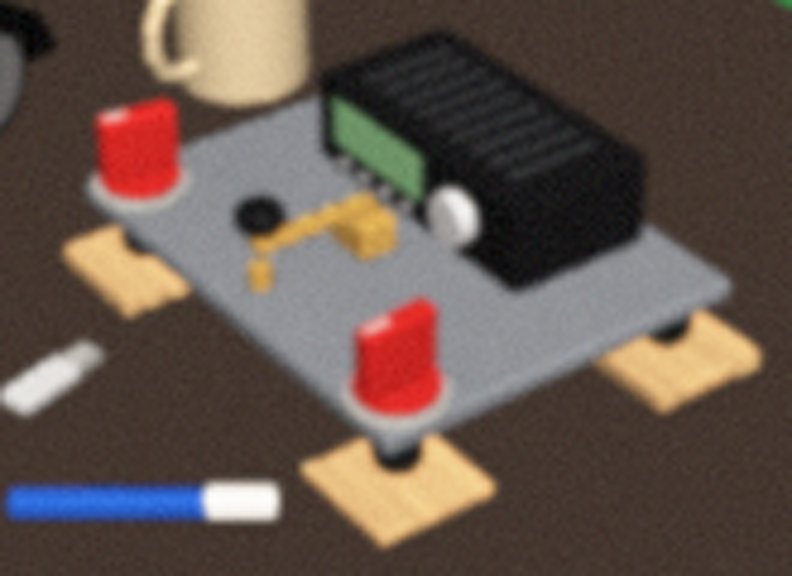

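The side crop shows both red wings and the right foot on its tile, but I can't tell from it which foot hangs. I'll go over the left wing, look from the wrist, then probe with a gentle push.

Call:
jog_arm --plan '[[[31,-40,0],0],[[31,-40,0],0],[[31,-40,0],0],[[31,-40,0],0],[[31,-40,0],0],[[31,-40,0],0],[[31,-40,0],0],[[31,-40,0],0],[[31,-40,0],0],[[31,-40,0],0],[[0,0,25],-7.5],[[0,0,25],-7.5]]' --grip 0.6 --force 40

```text
time_s: 1.6
tool_pos: [0.4691, 0.1975, 0.2055]
tcp_rot: [0.0, -0.706, 0.708, 0.0]
wrist_force: [-0.7, 1.1, -0.8]
width: 0.0514
```

Run:
```python
from h import *
import json
st=ctrl.state(); im=save('wrist','w1.png'); print(st['tool_pos'],st['tcp_rot'],st['q'],st['wrist_force'],st['time_s'])
json.dump({k:list(st[k]) for k in('tool_pos','tcp_rot')},open('w1.json','w'))
```

```text
[0.46910987 0.19745045 0.20548442] [ 4.58803990e-05 -7.06105813e-01  7.08106318e-01  1.47003289e-04] [ 7.17596302e-01  2.33904003e-01 -3.48161960e-01 -3.58494110e-04
 -9.88658339e-01  8.50567975e-01] [-0.69575648  1.06513143 -0.81128263] 1.6
```

View pics/w1.png

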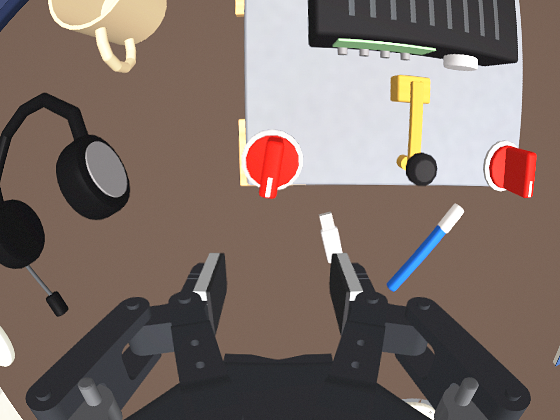

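The wrist view shows the left flange near (273,161), the knob at (421,169) and the right flange near (508,168). I'll fit the known wing and flange model to the red silhouette.

```bash
cat >> h.py <<'E'
from scipy.optimize import minimize
def proj(P,st):
    p=ctrl.camera_params('wrist'); f=210/np.tan(np.radians(p['fovy']/2)); M=p['mount']
    T=R.from_quat(st['tcp_rot'],scalar_first=True).as_matrix()
    c=((P-np.array(st['tool_pos']))@T-M[:3,3])@M[:3,:3]
    rho=np.hypot(c[:,0],c[:,1]); th=np.arctan2(rho,c[:,2])
    return np.c_[p['cx']+f*th*c[:,0]/rho,p['cy']+f*th*c[:,1]/rho]
def redmask(im):
    r,g,b=[im[:,:,i].astype(int) for i in range(3)]
    return ((r>110)&(g<90)&(b<90)).astype(np.uint8)
def fitwing(im,st,x0,z0=.010,box=60):
    m=redmask(im); u=proj(np.array([[x0[0],x0[1],z0+.07]]),st)[0].astype(int)
    k=np.zeros_like(m); k[max(0,u[1]-box):u[1]+box,max(0,u[0]-box):u[0]+box]=1; m=m*k
    S=4; mb=cv2.resize(m,None,fx=S,fy=S,interpolation=cv2.INTER_NEAREST)
    a=np.linspace(0,2*np.pi,40); fl=np.r_[[np.c_[.022*np.cos(a),.022*np.sin(a),np.full(40,z)] for z in(.046,.052)]].reshape(-1,3)
    bx=np.array([[i*.021,j*.0065,z] for i in(-1,1) for j in(-1,1) for z in(.052,.088)])
    def cost(v):
        im2=np.zeros_like(mb); Q=R.from_euler('z',v[2]).as_matrix()
        for s in(fl,bx):
            q=proj(s@Q.T+[v[0],v[1],z0],st); cv2.fillConvexPoly(im2,np.round(cv2.convexHull(((q+.5)*S).astype(np.float32))).astype(np.int32),1)
        return 1-(im2&mb).sum()/max(1,(im2|mb).sum())
    best=min((minimize(cost,[x0[0],x0[1],y],method='Nelder-Mead',options=dict(initial_simplex=np.array([[x0[0],x0[1],y],[x0[0]+.006,x0[1],y],[x0[0],x0[1]+.006,y],[x0[0],x0[1],y+.15]]),xatol=1e-5,fatol=1e-5)) for y in(-.4,-.15,0.1,.35)),key=lambda r:r.fun)
    return best.x.round(4),round(best.fun,3)
E
python3 - <<'E'
from h import *
import json
st=json.load(open('w1.json')); im=cv2.imread('pics/w1.png')[:,:,::-1]
for z in(.008,.010,.012):
  print(z,fitwing(im,st,(.50,.197),z),fitwing(im,st,(.50,-.03),z))
print('knob',at('wrist',(421,169),.098,{k:np.array(v) for k,v in st.items()}))
E
```

```text
0.008 (array([ 0.5011,  0.2028, -0.1505]), np.float64(0.111)) (array([ 0.5022, -0.0303,  0.2032]), np.float64(0.093))Traceback (most recent call last):
  File "<stdin>", line 5, in <module>
  File "h.py", line 36, in fitwing
    best=min((minimize(cost,[x0[0],x0[1],y],method='Nelder-Mead',options=dict(initial_simplex=np.array([[x0[0],x0[1],y],[x0[0]+.006,x0[1],y],[x0[0],x0[1]+.006,y],[x0[0],x0[1],y+.15]]),xatol=1e-5,fatol=1e-5)) for y in(-.4,-.15,0.1,.35)),key=lambda r:r.fun)
  File "h.py", line 36, in <genexpr>
    best=min((minimize(cost,[x0[0],x0[1],y],method='Nelder-Mead',options=dict(initial_simplex=np.array([[x0[0],x0[1],y],[x0[0]+.006,x0[1],y],[x0[0],x0[1]+.006,y],[x0[0],x0[1],y+.15]]),xatol=1e-5,fatol=1e-5)) for y in(-.4,-.15,0.1,.35)),key=lambda r:r.fun)
              ~~~~~~~~^^^^^^^^^^^^^^^^^^^^^^^^^^^^^^^^^^^^^^^^^^^^^^^^^^^^^^^^^^^^^^^^^^^^^^^^^^^^^^^^^^^^^^^^^^^^^^^^^^^^^^^^^^^^^^^^^^^^^^^^^^^^^^^^^^^^^^^^^^^^^^^^^^^^^^^^^^^^^^^^^^^^^^^^^^^^^^^^^^^^^^^^^
    res = _minimize_neldermead(fun, x0, args, callback, bounds=bounds,
                               **options)
    fxr = func(xr)
    fx = function(np.copy(x), *(wrapper_args + args))
  File "h.py", line 34, in cost
    q=proj(s@Q.T+[v[0],v[1],z0],st); cv2.fillConvexPoly(im2,np.round(cv2.convexHull(((q+.5)*S).astype(np.float32))).astype(np.int32),1)
  File "h.py", line 17, in proj
    p=ctrl.camera_params('wrist'); f=210/np.tan(np.radians(p['fovy']/2)); M=p['mount']
ValueError: time passes only in moves, steps and waits
```

```bash
sed -i 's/^from cell import ctrl$/from cell import ctrl\n_c={}\ndef cp(n):\n    if n not in _c: _c[n]=ctrl.camera_params(n)\n    return _c[n]/; s/p=ctrl.camera_params(n)/p=cp(n)/; s/p=ctrl.camera_params(.wrist.)/p=cp("wrist")/' h.py
python3 - <<'E'
from h import *
import json
st=json.load(open('w1.json')); im=cv2.imread('pics/w1.png')[:,:,::-1]
for z in(.010,.013):
  print(z,fitwing(im,st,(.50,.197),z),fitwing(im,st,(.50,-.03),z))
print('knob',at('wrist',(421,169),.098,{k:np.array(v) for k,v in st.items()}))
print(ctrl.state()['time_s'])
E
```

```text
0.01 (array([ 0.5015,  0.2025, -0.1895]), np.float64(0.125)) (array([ 0.5024, -0.0288,  0.2453]), np.float64(0.105))
0.013 (array([ 0.5019,  0.2028, -0.1642]), np.float64(0.144)) (array([ 0.5027, -0.0265,  0.3268]), np.float64(0.121))
knob [0.50401504 0.08995386 0.098     ]
1.65
```

Call:
jog_arm --plan '[[[-2.5,-16,35],0],[[-2.5,-16,35],0],[[0,0,0],5],[[0,0,0],5],[[0,0,0],0],[[0,0,0],0]]'

```text
time_s: 2.4
tool_pos: [0.5009, 0.2034, 0.1366]
tcp_rot: [0.0, -0.641, 0.767, -0.0]
wrist_force: [0.5, -0.1, -0.1]
width: 0.0513
```

Run:
```python
from h import *
st=ctrl.state(); im=save('wrist','w2.png'); print(st['tool_pos'],st['tcp_rot'],st['wrist_force'],st['width'])
for z in(.008,.010,.012): print(z,fitwing(im,st,(.5015,.2026),z,box=110))
T=R.from_quat(st['tcp_rot'],scalar_first=True).as_matrix(); print('tool x',T[:,0])
```

```text
[0.50087753 0.20335372 0.13656361] [ 1.18303174e-04 -6.41147698e-01  7.67417497e-01 -7.24152386e-06] [ 0.54881273 -0.08724303 -0.06246844] 0.0512526261169751
0.008 (array([ 0.5001,  0.2029, -0.1667]), np.float64(0.104))
0.01 (array([ 0.5008,  0.2028, -0.1582]), np.float64(0.118))
0.012 (array([ 0.5012,  0.2027, -0.1577]), np.float64(0.133))
tool x [-1.77859230e-01 -9.84055926e-01 -1.72290079e-04]
```

View pics/w2.png

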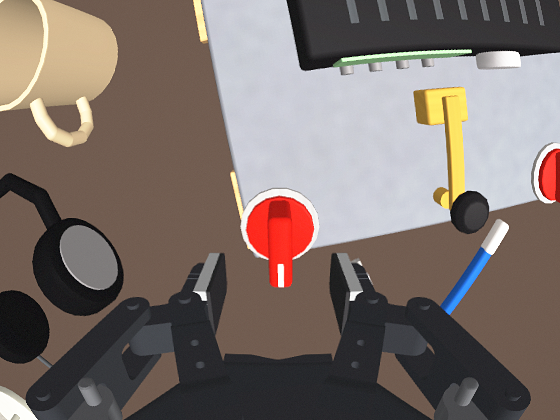

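The wing is centred between the pads at (281,270), and tool x lies across it to within about 1°. I'll descend and grip lightly.

Call:
jog_arm --plan '[[[1,0,15],0],[[0,0,15],0],[[0,0,14],0],[[0,0,0],0],[[0,0,0],0]]'

```text
time_s: 3.08
tool_pos: [0.501, 0.2024, 0.0923]
tcp_rot: [0.0, -0.641, 0.768, -0.0]
wrist_force: [0.7, -0.8, 0.0]
width: 0.0515
```

Call:
jog_arm --plan '[[[0,0,0],0],[[0,0,0],0],[[0,0,0],0],[[0,0,0],0],[[0,0,0],0],[[0,0,0],0],[[0,0,0],0],[[0,0,0],0]]' --grip 0 --force 35

```text
time_s: 4.08
tool_pos: [0.5009, 0.2022, 0.0927]
tcp_rot: [0.0, -0.641, 0.768, -0.0]
wrist_force: [-1.0, -1.1, 5.9]
width: 0.0128
```

Call:
jog_arm --plan '[[[0,0,0.5],0],[[0,0,0],0],[[0,0,0],0]]'

```text
time_s: 4.45
tool_pos: [0.5009, 0.2022, 0.0926]
tcp_rot: [0.0, -0.641, 0.768, -0.0]
wrist_force: [-1.7, -1.6, 7.8]
width: 0.0125
```

Call:
jog_arm --plan '[[[0,0,0.5],0],[[0,0,0],0],[[0,0,0],0]]'

```text
time_s: 4.82
tool_pos: [0.5008, 0.2022, 0.0925]
tcp_rot: [0.0, -0.641, 0.767, -0.0]
wrist_force: [-3.0, -1.9, 10.6]
width: 0.0123
```

Call:
jog_arm --plan '[[[0,0,-1],0],[[0,0,0],0],[[0,0,0],0]]'

```text
time_s: 5.2
tool_pos: [0.5009, 0.2022, 0.0927]
tcp_rot: [0.0, -0.641, 0.768, -0.0]
wrist_force: [-1.4, -1.4, 6.2]
width: 0.012
```

Call:
jog_arm --plan '[[[0,0,-1],0],[[0,0,0],0],[[0,0,0],0]]'

```text
time_s: 5.58
tool_pos: [0.5008, 0.2022, 0.0929]
tcp_rot: [-0.0, -0.641, 0.768, -0.0]
wrist_force: [2.4, -1.7, -0.5]
width: 0.0127
```

Call:
jog_arm --plan '[[[0,0,0],0],[[0,0,0],0],[[0,0,0],0]]'

```text
time_s: 5.95
tool_pos: [0.5008, 0.2022, 0.093]
tcp_rot: [0.0, -0.641, 0.768, -0.0]
wrist_force: [3.6, -2.1, -4.5]
width: 0.0126
```

The left corner stays stiff through zero and up to 10 N (under 0.3 mm of movement), so it appears to be standing. I'll release it and test the right.

Call:
jog_arm --plan '[[[0,0,0],0],[[0,0,0],0],[[0,0,0],0],[[0,0,0],0],[[0,0,-28],0],[[0,0,-28],0],[[45,-8.5,0],0],[[45,-8.5,0],0],[[45,-8.5,0],0],[[45,-8.5,0],0],[[45,-8.5,0],0]]' --grip 0.6

```text
time_s: 7.32
tool_pos: [0.5022, -0.0281, 0.1495]
tcp_rot: [0.0, -0.641, 0.768, -0.0]
wrist_force: [0.8, 0.1, 0.8]
width: 0.0512
```

Call:
jog_arm --plan '[[[0,0,0],-7.7],[[0,0,0],-7.7],[[0,0,0],-7.7],[[0,0,10],0],[[0,0,0],0],[[0,0,0],0]]'

```text
time_s: 8.07
tool_pos: [0.5023, -0.0267, 0.1391]
tcp_rot: [0.0, 0.781, -0.624, -0.0]
wrist_force: [-0.1, 0.2, 0.4]
width: 0.0516
```

Run:
```python
from h import *
st=ctrl.state(); im=save('wrist','w3.png'); print(st['tool_pos'],st['wrist_force'],st['width'],st['q'])
for z in(.008,.010,.012): print(z,fitwing(im,st,(.5024,-.0288),z,box=110))
T=R.from_quat(st['tcp_rot'],scalar_first=True).as_matrix(); print('tool x',T[:,0],np.arctan2(T[0,0],-T[1,0]))
```

```text
[ 0.50229765 -0.02669751  0.13907049] [-0.09613519  0.19797464  0.37776296] 0.051594336537215256 [ 2.70235527e-01  3.03517980e-01 -4.47797360e-01  1.06325465e-04
 -8.20050211e-01  1.52328834e+00]
0.008 (array([ 0.5012, -0.0277,  0.0674]), np.float64(0.188))
0.01 (array([ 0.5017, -0.0274,  0.0772]), np.float64(0.2))
0.012 (array([ 0.5026, -0.0271,  0.0788]), np.float64(0.214))
tool x [ 2.20961398e-01 -9.75282549e-01  1.04646721e-04] 0.22280012498364413
```

View pics/w3.png

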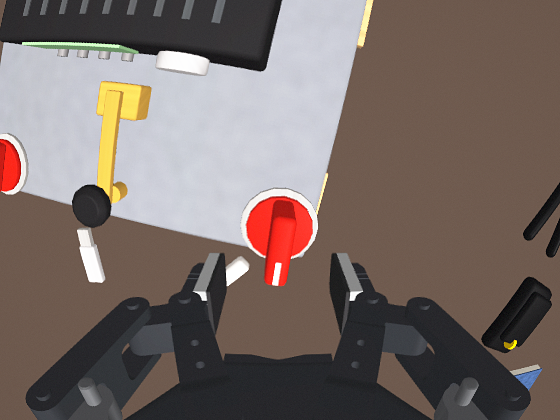

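```bash
sed -i 's/for y in(-.4,-.15,0.1,.35)/for y in(0,.05,.1,.15,.2)/; s/box=60/box=60,lo=110/; s/redmask(im):/redmask(im,lo=110):/; s/(r>110)/(r>lo)/; s/m=redmask(im)/m=redmask(im,lo)/' h.py
python3 - <<'E'
from h import *
st=ctrl.state(); im=cv2.imread('pics/w3.png')[:,:,::-1]
for lo in (110,80):
  for z in(.004,.008): print(lo,z,fitwing(im,st,(.5024,-.0275),z,box=100,lo=lo))
m=redmask(im); 
for r in range(190,290,8): c=np.flatnonzero(m[r]); print(r,c.min() if len(c) else'',c[c>150].min() if (c>150).any() else '',c.max() if len(c) else'')
E
```

```text
110 0.004 (array([ 0.5001, -0.0279,  0.0713]), np.float64(0.152))
110 0.008 (array([ 0.5014, -0.0277,  0.0623]), np.float64(0.17))
80 0.004 (array([ 0.5001, -0.0279,  0.0711]), np.float64(0.297))
80 0.008 (array([ 0.5014, -0.0278,  0.063 ]), np.float64(0.309))
190 0 444 533
198 268 268 474
206 14 255 537
214 22 250 557
222 54 247 510
230 46 247 441
238 3 192 549
246 69 198 544
254 19 238 484
262 107 153 497
270 46 165 552
278 75 263 466
286 60 277 507
```

The right wing is centred at about (281,250) but is turned roughly 8.6° clockwise relative to the jaws. I'll correct for that, descend and grip.

Call:
jog_arm --plan '[[[0,0,0],8.6],[[1,0.5,15],0],[[0,0,16],0],[[0,0,15],0],[[0,0,0],0]]'

```text
time_s: 8.75
tool_pos: [0.5013, -0.0279, 0.0926]
tcp_rot: [0.001, 0.732, -0.681, -0.001]
wrist_force: [-0.3, 0.7, 0.4]
width: 0.0516
```

Call:
jog_arm --plan '[[[0,0,0],0],[[0,0,0],0],[[0,0,0],0],[[0,0,0],0],[[0,0,0],0],[[0,0,0],0]]' --grip 0

```text
time_s: 9.5
tool_pos: [0.5023, -0.0278, 0.0938]
tcp_rot: [-0.0, 0.733, -0.681, 0.0]
wrist_force: [0.2, -0.4, 4.3]
width: 0.0125
```

Call:
jog_arm --plan '[[[0,0,1],0],[[0,0,0],0],[[0,0,0],0]]'

```text
time_s: 9.88
tool_pos: [0.5021, -0.028, 0.0929]
tcp_rot: [-0.0, 0.733, -0.681, 0.0]
wrist_force: [-1.4, -1.9, 6.8]
width: 0.0126
```

Call:
jog_arm --plan '[[[0,0,-1],0],[[0,0,0],0]]'

```text
time_s: 10.12
tool_pos: [0.5023, -0.0278, 0.0937]
tcp_rot: [-0.0, 0.733, -0.681, 0.0]
wrist_force: [0.3, -1.4, 5.4]
width: 0.0125
```

On the right, a 1 mm command moves the corner 0.9 mm for only about 2.5 N, so the right foot is the hanging one. I'll unload the grip and turn clockwise.

Call:
jog_arm --plan '[[[0,0,-0.5],0],[[0,0,-0.3],0],[[0,0,0],0],[[0,0,0],0]]'

```text
time_s: 10.62
tool_pos: [0.5023, -0.0277, 0.094]
tcp_rot: [-0.0, 0.733, -0.681, 0.0]
wrist_force: [1.9, -1.5, 0.3]
width: 0.012
```

Call:
jog_arm --plan '[[[0,0,0],5],[[0,0,0],5],[[0,0,0],0]]'

```text
time_s: 11.0
tool_pos: [0.5023, -0.0278, 0.0941]
tcp_rot: [0.0, -0.671, 0.742, -0.0]
wrist_force: [3.4, -1.6, 1.4]
width: 0.0124
```

Call:
jog_arm --plan '[[[0,0,0],5],[[0,0,0],5],[[0,0,0],0]]'

```text
time_s: 11.38
tool_pos: [0.5023, -0.0279, 0.0941]
tcp_rot: [0.0, -0.604, 0.797, -0.0]
wrist_force: [4.0, -3.4, 0.4]
width: 0.0124
```

Call:
jog_arm --plan '[[[0,0,0],5],[[0,0,0],5],[[0,0,0],0]]'

```text
time_s: 11.75
tool_pos: [0.5022, -0.028, 0.0941]
tcp_rot: [0.0, -0.532, 0.847, -0.0]
wrist_force: [3.4, -3.9, 0.0]
width: 0.013
```

Call:
jog_arm --plan '[[[0,0,0],5],[[0,0,0],5],[[0,0,0],0]]'

```text
time_s: 12.12
tool_pos: [0.5021, -0.0281, 0.0941]
tcp_rot: [-0.0, -0.457, 0.89, -0.0]
wrist_force: [3.4, -5.6, 0.7]
width: 0.0122
```

Call:
jog_arm --plan '[[[0,0,0],5],[[0,0,0],5],[[0,0,0],0]]'

```text
time_s: 12.5
tool_pos: [0.502, -0.0283, 0.0941]
tcp_rot: [-0.0, -0.377, 0.926, -0.0]
wrist_force: [3.6, -4.9, -0.1]
width: 0.0125
```

Call:
jog_arm --plan '[[[0,0,0],5],[[0,0,0],5],[[0,0,0],0]]'

```text
time_s: 12.88
tool_pos: [0.5019, -0.0283, 0.0941]
tcp_rot: [-0.0, -0.295, 0.955, -0.0]
wrist_force: [3.1, -4.2, 0.1]
width: 0.0122
```

Call:
jog_arm --plan '[[[0,0,0],5],[[0,0,0],5],[[0,0,0],0]]'

```text
time_s: 13.25
tool_pos: [0.5018, -0.0284, 0.094]
tcp_rot: [-0.0, -0.211, 0.978, -0.0]
wrist_force: [3.1, -6.0, 1.7]
width: 0.012
```

Call:
jog_arm --plan '[[[0,-0.4,0],5],[[0,0,0],5],[[0,0,0],0]]'

```text
time_s: 13.62
tool_pos: [0.5017, -0.0285, 0.094]
tcp_rot: [-0.001, -0.125, 0.992, -0.0]
wrist_force: [2.7, -4.3, 2.1]
width: 0.0124
```

Call:
jog_arm --plan '[[[0,0,0],5],[[0,0,0],5],[[0,0,0],0]]'

```text
time_s: 14.0
tool_pos: [0.5015, -0.0285, 0.094]
tcp_rot: [-0.001, -0.038, 0.999, -0.0]
wrist_force: [1.1, -4.8, 1.9]
width: 0.0124
```

Call:
jog_arm --plan '[[[0,0,0],5],[[0,0,0],5],[[0,0,0],0]]'

```text
time_s: 14.38
tool_pos: [0.5014, -0.0285, 0.094]
tcp_rot: [-0.001, 0.049, 0.999, -0.0]
wrist_force: [1.1, -4.1, 1.8]
width: 0.0123
```

Call:
jog_arm --plan '[[[0,0,0],5],[[0,0,0],5],[[0,0,0],0]]'

```text
time_s: 14.75
tool_pos: [0.5013, -0.0285, 0.0939]
tcp_rot: [-0.001, 0.136, 0.991, -0.0]
wrist_force: [0.9, -4.9, 2.3]
width: 0.0126
```

Call:
jog_arm --plan '[[[0,0,0],5],[[0,0,0],5],[[0,0,0],0]]'

```text
time_s: 15.12
tool_pos: [0.5011, -0.0284, 0.0939]
tcp_rot: [-0.001, 0.221, 0.975, -0.001]
wrist_force: [-1.0, -5.5, 3.2]
width: 0.0125
```

Call:
jog_arm --plan '[[[0,0,0],5],[[0,0,0],5],[[0,0,0],0]]'

```text
time_s: 15.5
tool_pos: [0.5011, -0.0284, 0.094]
tcp_rot: [-0.001, 0.306, 0.952, -0.001]
wrist_force: [-1.5, -5.0, 4.8]
width: 0.0125
```

Call:
jog_arm --plan '[[[0,0,0],5],[[0,0,0],5],[[0,0,0],0]]'

```text
time_s: 15.88
tool_pos: [0.501, -0.0283, 0.0941]
tcp_rot: [-0.001, 0.388, 0.922, -0.001]
wrist_force: [-1.7, -3.5, 5.4]
width: 0.0124
```

Call:
jog_arm --plan '[[[0,0,0],5],[[0,0,0],5],[[0,0,0],0]]'

```text
time_s: 16.25
tool_pos: [0.501, -0.0282, 0.0943]
tcp_rot: [-0.001, 0.466, 0.885, -0.001]
wrist_force: [-1.9, -3.2, 7.5]
width: 0.0119
```

Call:
jog_arm --plan '[[[0,0,0],5],[[0,0,0],5],[[0,0,0],0],[[0,0,0],0]]'

```text
time_s: 16.75
tool_pos: [0.5009, -0.0281, 0.0944]
tcp_rot: [-0.001, 0.542, 0.841, -0.001]
wrist_force: [-4.1, -3.3, 8.5]
width: 0.0124
```

Call:
jog_arm --plan '[[[0,0,0],0],[[0,0,0],0],[[0,0,0],0],[[0,0,0],0]]' --grip 0.6

```text
time_s: 17.25
tool_pos: [0.5021, -0.028, 0.0939]
tcp_rot: [-0.0, 0.543, 0.84, 0.0]
wrist_force: [0.6, -0.7, 0.7]
width: 0.0514
```

Run:
```python
from h import *
st=ctrl.state(); print(st['tool_pos'],st['wrist_force'],st['width'],st['q'])
```

```text
[ 0.50214966 -0.02795152  0.09393466] [ 0.62304992 -0.69685453  0.65178409] 0.051364453078215695 [ 2.67639911e-01  3.68094531e-01 -4.96787729e-01 -2.66048617e-04
 -7.05893677e-01 -1.41515811e+00]
```

Call:
jog_arm --plan '[[[0,0,0],0],[[0,0,0],0],[[0,0,0],0],[[0,0,0],0],[[0,0,0],0],[[0,0,-0.3],0],[[0,0,0],0]]' --grip 0

```text
time_s: 18.12
tool_pos: [0.502, -0.0279, 0.0943]
tcp_rot: [-0.0, 0.543, 0.84, 0.0]
wrist_force: [-1.8, 5.0, 0.9]
width: 0.0124
```

Call:
jog_arm --plan '[[[0,0,1],0],[[0,0,0],0],[[0,0,0],0]]'

```text
time_s: 18.5
tool_pos: [0.502, -0.0279, 0.0941]
tcp_rot: [-0.0, 0.543, 0.84, 0.0]
wrist_force: [-3.6, 5.5, 6.8]
width: 0.0124
```

Call:
jog_arm --plan '[[[0,0,-1],0],[[0,0,0],0],[[0,0,0],0]]'

```text
time_s: 18.88
tool_pos: [0.502, -0.0279, 0.0942]
tcp_rot: [-0.0, 0.543, 0.84, 0.0]
wrist_force: [-1.5, 6.4, 0.9]
width: 0.0126
```

Call:
jog_arm --plan '[[[0,0,-0.5],0],[[0,0,0],0],[[0,0,0],0]]'

```text
time_s: 19.25
tool_pos: [0.502, -0.0279, 0.0944]
tcp_rot: [-0.0, 0.543, 0.84, 0.0]
wrist_force: [-0.1, 5.5, -4.0]
width: 0.0127
```

Call:
jog_arm --plan '[[[0,0,-0.5],0],[[0,0,0],0],[[0,0,0],0]]'

```text
time_s: 19.62
tool_pos: [0.502, -0.0279, 0.0945]
tcp_rot: [-0.0, 0.543, 0.84, 0.0]
wrist_force: [0.9, 5.6, -7.1]
width: 0.0123
```

The right corner is now stiff both ways: 6 N down moves it 0.2 mm, and a 7 N lift moves it 0.3 mm. I'll check that the left foot hasn't been unloaded.

Call:
jog_arm --plan '[[[0,0,1],0],[[0,0,0],0],[[0,0,0],0],[[0,0,0],0],[[0,0,0],0],[[0,0,-28],0],[[0,0,-28],0],[[42,18.7,0],0],[[42,18.7,0],0],[[42,18.7,0],0],[[42,18.7,0],0],[[42,18.7,0],0]]' --grip 0.6

```text
time_s: 21.12
tool_pos: [0.501, 0.2032, 0.1506]
tcp_rot: [0.0, 0.543, 0.84, 0.0]
wrist_force: [0.1, -0.6, -0.3]
width: 0.0516
```

Call:
jog_arm --plan '[[[0,0,0],8.6],[[0,0,0],8.6],[[0,0,0],8.6],[[0,0,0],8.6],[[0,0,0],0],[[0,0,0],0]]'

```text
time_s: 21.88
tool_pos: [0.5012, 0.2017, 0.1504]
tcp_rot: [0.0, 0.766, 0.642, -0.0]
wrist_force: [0.1, -0.6, -0.6]
width: 0.0513
```

Run:
```python
from h import *
st=ctrl.state(); im=save('wrist','w4.png'); print(st['tool_pos'],st['tcp_rot'],st['q'])
cv2.imwrite('pics/s2.png',ctrl.camera('side')[:,:,::-1])
```

```text
[0.50121889 0.20170712 0.15041643] [ 8.73780338e-06  7.66412515e-01  6.42348704e-01 -1.80649879e-05] [ 6.82873931e-01  3.45378026e-01 -3.46271772e-01  2.33755611e-05
 -8.79182398e-01 -2.42936372e+00]
```

View pics/w4.png

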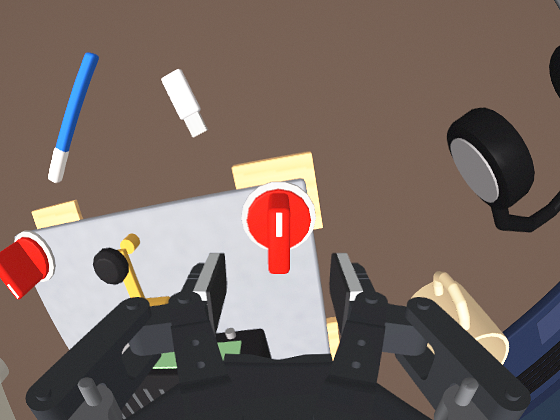

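The left wing is vertical at (279,245), centred and aligned. I'll descend and test it.

Call:
jog_arm --plan '[[[0,0,20],0],[[0,0,20],0],[[0,0,17],0],[[0,0,0],0]]'

```text
time_s: 22.48
tool_pos: [0.5005, 0.2012, 0.0923]
tcp_rot: [-0.0, 0.767, 0.642, -0.002]
wrist_force: [0.1, 1.1, 0.8]
width: 0.0511
```

Call:
jog_arm --plan '[[[0,0,0],0],[[0,0,0],0],[[0,0,0],0],[[0,0,0],0],[[0,0,0],0],[[0,0,-0.5],0],[[0,0,0],0]]' --grip 0

```text
time_s: 23.35
tool_pos: [0.5017, 0.2021, 0.0943]
tcp_rot: [0.0, 0.767, 0.642, 0.001]
wrist_force: [0.2, 1.9, 4.3]
width: 0.0126
```

Call:
jog_arm --plan '[[[0,0,0.5],0],[[0,0,0],0],[[0,0,0],0]]'

```text
time_s: 23.72
tool_pos: [0.5017, 0.2021, 0.0942]
tcp_rot: [0.0, 0.767, 0.642, 0.001]
wrist_force: [-1.4, 0.6, 6.2]
width: 0.0124
```

Call:
jog_arm --plan '[[[0,0,-1],0],[[0,0,0],0],[[0,0,0],0]]'

```text
time_s: 24.1
tool_pos: [0.5016, 0.2021, 0.0944]
tcp_rot: [0.0, 0.767, 0.642, 0.001]
wrist_force: [1.6, 1.9, 1.9]
width: 0.0125
```

Call:
jog_arm --plan '[[[0,0,-0.5],0],[[0,0,0],0],[[0,0,0],0]]'

```text
time_s: 24.48
tool_pos: [0.5016, 0.202, 0.0945]
tcp_rot: [-0.0, 0.767, 0.642, 0.0]
wrist_force: [5.1, 1.3, -3.6]
width: 0.0125
```

Call:
jog_arm --plan '[[[0,0,0.5],0],[[0,0,0],0],[[0,0,0],0],[[0,0,0],0],[[0,0,0],0],[[0,0,-28],0],[[0,0,-28],0],[[-37.5,7.2,-10],0],[[-37.5,7.2,0],0],[[-37.5,7.2,0],0],[[0,0,0],0],[[0,0,0],0]]' --grip 0.6

```text
time_s: 25.98
tool_pos: [0.5028, 0.0874, 0.1606]
tcp_rot: [0.0, 0.767, 0.641, 0.0]
wrist_force: [0.6, 0.5, 0.3]
width: 0.0511
```

Run:
```python
from h import *
st=ctrl.state(); im=save('wrist','w5.png'); print(st['tool_pos'],st['tcp_rot'],st['wrist_force'])
print(proj(np.array([[.5027,.0873,.100]]),st))
```

```text
[0.50282494 0.08744596 0.16056011] [8.78444862e-05 7.67130542e-01 6.41490962e-01 2.62066463e-04] [0.61392677 0.5072211  0.33242554]
[[276.44095133 236.33129127]]
```

View pics/w5.png

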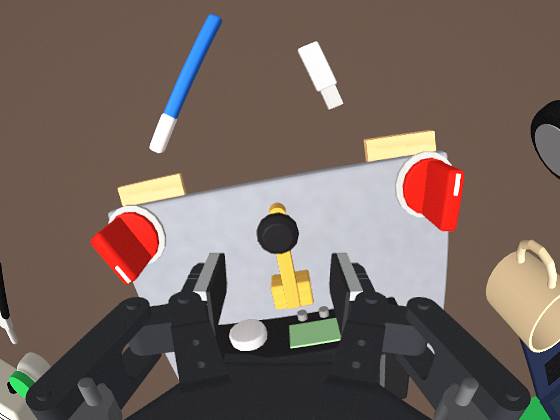

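The knob is at (278,233), within about 1 mm of my prediction. I'll close the fingers and press it in small steps.

Call:
jog_arm --plan '[[[0,0,0],0],[[0,0,0],0],[[0,0,0],0],[[0,0,0],0],[[0,0,0],0],[[0,0,10],0],[[0,0,10],0],[[0,0,10],0],[[0,0,0],0]]' --grip 0

```text
time_s: 27.15
tool_pos: [0.5019, 0.0868, 0.1291]
tcp_rot: [-0.0, 0.767, 0.641, -0.001]
wrist_force: [-0.7, -0.0, 0.7]
width: -0.0001
```

Call:
jog_arm --plan '[[[0,0,2],0],[[0,0,2],0],[[0,0,0],0],[[0,0,0],0]]'

```text
time_s: 27.65
tool_pos: [0.5027, 0.0872, 0.1266]
tcp_rot: [0.0, 0.767, 0.642, 0.0]
wrist_force: [0.1, -0.1, -0.1]
width: 0.0002
```

Call:
jog_arm --plan '[[[0,0,1.5],0],[[0,0,0],0],[[0,0,0],0]]'

```text
time_s: 28.02
tool_pos: [0.5026, 0.0873, 0.1251]
tcp_rot: [0.0, 0.767, 0.642, 0.0]
wrist_force: [-1.7, 1.2, 2.5]
width: 0.0001
```

Call:
jog_arm --plan '[[[0,0,1.5],0],[[0,0,0],0],[[0,0,0],0]]'

```text
time_s: 28.4
tool_pos: [0.5023, 0.0871, 0.1234]
tcp_rot: [-0.0, 0.767, 0.642, -0.0]
wrist_force: [-2.7, 0.6, 3.5]
width: 0.0001
```

Call:
jog_arm --plan '[[[0,0,1.5],0],[[0,0,0],0],[[0,0,0],0]]'

```text
time_s: 28.78
tool_pos: [0.5023, 0.0871, 0.1219]
tcp_rot: [-0.0, 0.767, 0.642, -0.0]
wrist_force: [-3.9, 0.1, 4.6]
width: 0.0002
```

Call:
jog_arm --plan '[[[0,0,1.5],0],[[0,0,0],0],[[0,0,0],0]]'

```text
time_s: 29.15
tool_pos: [0.5025, 0.0871, 0.1204]
tcp_rot: [-0.0, 0.767, 0.642, -0.0]
wrist_force: [-3.5, 0.1, 5.0]
width: 0.0002
```

Call:
jog_arm --plan '[[[0,0,0.5],0],[[0,0,0],0],[[0,0,0],0]]'

```text
time_s: 29.52
tool_pos: [0.5024, 0.0871, 0.1199]
tcp_rot: [-0.0, 0.767, 0.642, -0.0]
wrist_force: [-3.3, 0.8, 5.1]
width: -0.0002
```

Call:
jog_arm --plan '[[[0,0,0.6],0],[[0,0,0],0],[[0,0,0],0]]'

```text
time_s: 29.9
tool_pos: [0.5024, 0.0871, 0.1197]
tcp_rot: [-0.0, 0.767, 0.642, -0.0]
wrist_force: [-4.7, 0.5, 8.0]
width: -0.0003
```

Call:
jog_arm --plan '[[[0,0,0.5],0],[[0,0,0],0],[[0,0,0],0]]'

```text
time_s: 30.28
tool_pos: [0.5024, 0.0871, 0.1195]
tcp_rot: [0.0, 0.767, 0.642, -0.0]
wrist_force: [-6.3, 0.6, 10.1]
width: 0.0001
```

The key has hit its stop: force is rising and travel has stalled after about 6 mm. I'll let it up and back away.

Call:
jog_arm --plan '[[[0,0,-2],0],[[0,0,-3],0],[[0,0,-5],0],[[0,0,-25],0],[[0,0,-35],0],[[0,0,-35],0],[[0,0,0],0],[[0,0,0],0]]'

```text
time_s: 31.28
tool_pos: [0.5023, 0.0872, 0.2232]
tcp_rot: [-0.0, 0.767, 0.641, -0.0]
wrist_force: [0.5, 0.5, 0.3]
width: -0.0
```

Run:
```python
from h import *
st=ctrl.state(); print(st['time_s'],st['tool_pos'],st['wrist_force'])
s=save('side','s3.png')[:,:,::-1]; s1=cv2.imread('pics/s1.png')
f=lambda a:cv2.resize(a[165:285,210:375],None,fx=4,fy=4,interpolation=cv2.INTER_CUBIC)[:, :]
o=np.vstack([f(s1)[:,:],f(s)]); cv2.imwrite('pics/cmp.png',cv2.resize(o,(412,600)))
cv2.imwrite('pics/s3c.png',f(s))
# deck height shift before/after by optical registration of the front-right corner
for n,(y0,y1,x0,x1) in dict(fr=(225,262,275,308),fl=(180,210,225,255),rr=(200,225,335,370),tile_fr=(262,280,270,315)).items():
    a,b=[cv2.cvtColor(i[y0:y1,x0:x1],cv2.COLOR_BGR2GRAY).astype(np.float32) for i in(s1,s)]
    print(n,cv2.phaseCorrelate(a,b))
```

```text
31.275 [0.50229625 0.08723755 0.22319851] [0.46363362 0.52529286 0.25847759]
fr ((0.027214401554346068, 0.13697245675554015), 0.9474707745843464)
fl ((0.2031308428730334, -0.08524609500530644), 1.0107475487391153)
rr ((-0.09945813827997796, 0.42786140333367584), 0.9768737040625678)
tile_fr ((0.22532953074897222, 0.43151780489761116), 0.8846332785523968)
```

View pics/s3c.png

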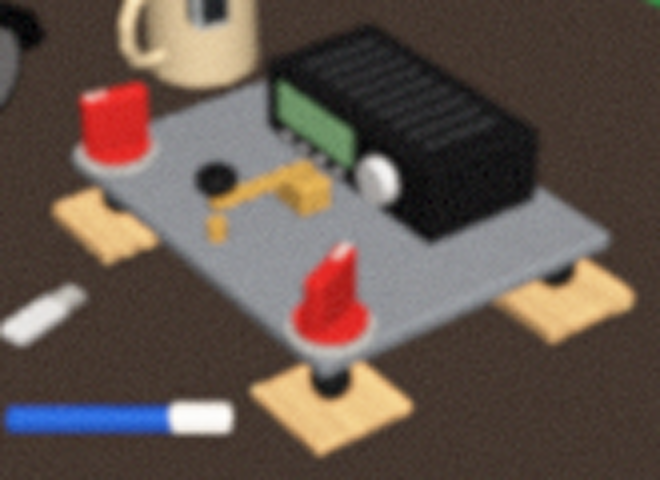

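```bash
python3 -c "
from cell import ctrl
ctrl.finish_job()"
```

```text
the job is handed in; nothing more can be done
```

The job is handed in, with the arm clear of everything at about 31 s. No verdict was reported.

- **Which foot:** the right front foot was the hanging one. With the wing gripped, its corner sank 0.9 mm for about 2.5 N. The left corner moved only about 0.2 mm when pushed with up to 10 N.
- **Levelling:** I turned the right screw about 2.8 rad clockwise. The upward push began at roughly 1.75 to 2.0 rad, so it stands about 0.8 to 1.0 rad past first touch. The force readings drifted, so that figure is not exact.
- **Rocking check:** after turning, I pushed and lifted both front corners. The right moved 0.4 mm between 7 N down and 7 N up, and the left moved 0.3 mm between 6 N down and 4 N up. I did this before pressing the key and did not test the rear feet.
- **Morse key:** I pressed it about 6 mm to its stop, peaking at 10 N, then let it up.
- **Last look:** the final side picture shows the key up, the deck on its tiles and the nearby items in view where they were. Comparing it with the first picture showed at most 0.4 px of movement. That is within noise, because a fixed tile appeared to move as much.

I measured no foot loads directly, so an even share of the weight is inferred from the turning force and the corner stiffness.

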